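Index a drilled blank in a ratchet clamp

ROBOT

A 7-joint arm with a two-finger parallel gripper is mounted at the origin on a cart in front of the work surface, level with it; the furniture and walls round the work are solid. World frame = base frame: x ahead of the robot, y to its left, z up, the work surface at z = 0. Lengths are in m, angles in rad, forces in N, time in s.
With the tool pointing down it reaches from about 0.425 to 0.875 m from the base axis. Payload 4.7 kg.
Tool frame: the origin (TCP) lies midway between the tips of the shut fingers; the grasp point (between the pads) lies 19 mm behind it; z points along the fingers, y is the line along which they close (so a half turn about z gives the same grasp; the last joint's range is limited). The gripper opens to 87 mm and grips with 3 to 60 N. Pads are 19 mm wide; open, the fingers measure 117 mm over their backs; the gripper's body (75 mm by 190 mm) begins 51 mm behind the grasp point.
Start: joints at [0.014, 0.321, -0.07, 1.45, 0.023, 1.371, -0.057], TCP at [0.65, -0, 0.223] pointing down, gripper open.
Joint ranges: [-2.86, 2.86], [-0.3, 2.09], [-1.38, 1.24], [0.06, 2.45], [-1.56, 4.7], [0.09, 2.05], [-2.69, 2.69]. Speed limits (rad/s): [2.57, 2.57, 3.14, 3.14, 3.14, 3.14, 3.14].

INTERFACE

Orientations are given as a rotation vector (axis times angle).
In Python, from bench import ctrl, vision, ticket gives the robot as it stands (ctrl), with the cameras (vision) and the job (ticket).
- The arm moves only by the tool inch_along, called as name(argument=value, ...), one argument or row to a line, values as JSON. Schema: {"type":"object","properties":{"plan":{"type":"string"},"clamp_n":{"type":"number"},"only":{"type":"string"},"quiet":{"type":"boolean"},"lines":{"type":"string"}},"required":["plan"],"additionalProperties":false}. plan is a string of 1 to 20 rows, parted by a bar, with the numbers parted by commas; each row has 5 numbers: dx, dy, dz in a scale on which 1.0 is 1 m, then a turn about the tool's z in parts of the range, where 1.0 means 120 degrees, then the opening from 0.0 (shut) to 1.0 (fully open); each row is the pose to reach, as a shift and turn from the pose commanded when the call began, along the tool's axes at that moment; what a row does not reach only later rows make up. A row lasts 1/10 s, in which the tool goes at most 0.05 m and 0.15 rad, less where a joint would pass 70% of its speed; a pose out of reach is approached as far as the arm can. The fingers move at their own pace and stop on an object; clamp_n is the grip in N (left out, the last holds). Time passes only in rows, so rows that do not move let the fingers close. The tool returns the time, the measured TCP pose, the force, the opening and the grip force at its end. only (a regular expression) keeps the lines of the reply that match it, lines (a string "A,B") keeps lines A to B, and quiet returns only ok. No shift or turn number may pass 1 either way. Input that does not fit is refused with a message, and nothing moves.
- ctrl.get_state(): the state, without advancing time (a new reading comes with each control period).
- vision.get_image(name): name is "scene" or "side" or "wrist"; returns the picture (480x640x3 uint8, red, green, blue); there is no depth.
- vision.camera_model(name): a dict with "vertical_fov" (degrees; the focal length in pixels is half the picture's height over the tangent of half this angle, whatever the lens; pixels are square), "cx", "cy" (the principal point, pixels), "rvec" (rotation vector, rad) and "tvec" (3), from world to camera coordinates, as OpenCV has them; the wrist camera has in their place "hand_eye" (4x4, takes a point from camera to tool coordinates, whose origin is the TCP and whose axes are the flange's). Camera axes: x right, y down, z forward; pixel columns grow to the right and rows downward; lengths in m; the calibration is good to about 2 mm. A picture is of the moment at which its call begins: read the wrist's pose just before it. camera_model takes no time and is no camera call.
- ticket.close_job(): hands the job in; it is judged then, once.
The state is a dict: "time": time; "joint_positions": joint angles; "qd": joint speeds; "joint_torque": joint torques, N m; "position": TCP position; "tool_rot": TCP orientation; "ft_force": force on the tool from outside, world axes, zero at the start; "torque": the same for the moment, N m; "grip_width": opening from 0.0 (shut) to 1.0 (fully open); "grip_force": force on a finger pad.
Only numpy, scipy, OpenCV 4.12 (cv2) and the standard library are available. Lean on these libraries where they do the work, as an engineer would, in place of code of your own. Each camera call takes 0.05 s, during which the arm holds its last target. There are 200 camera calls.

TASK

The narrow half of the stepped pine blank on the drilling board is finished; set the blank for the next hole, by pressing and pushing alone. Press the thumb plate of the ratchet clamp down and, keeping it pressed, push the sliding jaw right back along its toothed bar; then push the blank along the fence until its narrow end meets the end stop, and push the jaw firmly up again until its pad clamps the wide half and the ratchet holds it. Lift nothing, and leave the other things where they are.

Things in the scene. Friction and masses are not known exactly. Their poses are not given: they have to be found in the camera images.
- fixture: White drilling board 205 (x) x 230 (y) x 12 mm, screwed down. Origin: centre of its underside; x runs from the clamp to the fence, y along the fence towards the end stop. A wooden fence (top 38 mm above the worktop) runs along y; its face is at x = +75 mm. The toothed bar (16 mm wide, 11 mm high) lies along x at y = 0, with a rear stop 30 mm wide, 16 mm high at x = -92 to -101.
- stop_face (a point): Middle of the end stop's face that the blank's narrow end shall meet: a fixed upright steel plate at board y = +89 mm, 40 mm long (x = +33 to +73 mm), 24 mm high; this point is 12 mm above the board.
- blank: Loose blank lying along the fence, 130 mm long, 20 mm high. Narrow half (y 0 to 65, two drilled holes) 28 mm wide, wide half (y -65 to 0, pencil cross) 50 mm; the step is on the clamp's side. Origin: underside, on the straight side, half way along; x to the fence, y to the narrow end. At the stop the origin is at board y = 24. The wide half passes the pad only with the jaw 26 mm back.
- wide_end (a point): Middle of the end face of the blank's wide half (50 mm wide, 20 mm high), 10 mm above the board and 25 mm from the fence: push here along the fence towards the end stop. At the start it lies 85 to 101 mm to the far side of the bar from the stop.
- clamp_jaw (a joint): Slide of the jaw on the bar, m: 0 as it clamps the narrow half at the start, growing as it moves back from the fence; 0.036 is right back at the rear stop. The 4 mm ratchet lets it go towards the fence at any time (7 N) and blocks it backwards unless the thumb plate is pressed (then it slides at 2 N). Clamping the wide half it rests at 0.016 to 0.024; 15 to 20 N of push gives a firm hold (0.020).
- hump_back (a point): Middle of the back face of the jaw's hump, 40 mm above the board: push here towards the fence. The hump is an upright block on the jaw, 38 mm long (x), 44 mm wide (y), top 55 mm above the board; its front and back faces are upright from 27 to 55 mm. Behind it are only the bar and the low rear stop.
- thumb_plate (a point): Middle of the thumb plate's top. Steel plate 38 (x) x 40 (y) mm in the jaw's pocket between hump and low front plate (top 34 mm above the board); the pocket is 42 mm long, open at both sides. At rest this point is 31 mm above the board, 21 mm from the hump's front face, and the plate slopes up to the fence by 0.22 rad; pressed it is level, 8 mm lower.
- release (a joint): Angle of the thumb plate, rad: 0 at rest (pawl in the teeth), 0.25 fully down against its stop; above 0.13 (4 mm down at its middle) the pawl is clear. It takes 1.5 N at first and 5 N fully down, more near the hump; a spring lifts it again. On release the jaw springs back about 4 mm.
- clamp_pad: The jaw's sprung rubber pad facing the fence: 32 mm wide (y), 21 mm high, on the bar's middle line. Origin on the board's top level, 13 mm behind the rubber's face. It gives by up to 8 mm on a spring of 1.2 N/mm (about 5 N at the start).
- test_pick: Bystander: a short steel pick with a black grip, 62 mm long and 8 mm thick, loose on the board. Origin under its middle.
- steel_collar: Bystander: a flat turned steel ring 26 mm across and 8 mm high, loose on the board. Origin under its middle.
- brass_fitting: Bystander: a brass reducer with a hex foot, 21 mm high and 21 mm wide, standing loose on the board. Origin under its middle.
- tape_black: Bystander: a roll of black tape 57 mm across, 19 mm high, on the worktop; origin under its middle. To its left stands a tall fixed wheel machine: its nearer post fills world x 0.51 to 0.62, y 0.33 to 0.44, up to z = 0.51 m, its tyre lies beyond y = 0.45; an arm that starts beside it should rise and draw back before it swings right. Switch boxes 103 mm high line the robot's edge up to x = 0.41.
- side_cutter: Bystander: side cutters with red grips, 130 mm long, 54 mm wide, 11 mm high, on the worktop. Origin under their middle.
- terminal_strip: Bystander: a white terminal strip 98 x 19 x 16 mm on the worktop. Origin under its middle.
- screwdriver: Bystander: a red-handled screwdriver 166 mm long on the worktop behind the board. Origin under its middle.

How it is judged:
On the way, in this order (a step that is already met when the one before it is completed fails the run):
1. the thumb plate is pressed, the jaw still forward (value of joint release above 0.12 rad and value of joint clamp_jaw below 0.02 m).
2. the jaw is pushed back at least 28 mm, with the blank still short of the end stop (value of joint clamp_jaw above 0.028 m and y of blank in the frame of fixture below 0 m), for 0.1 s.
3. the blank is pushed along to the end stop (y of blank in the frame of fixture above 0.02 m and value of joint clamp_jaw above 0.0255 m), for 0.1 s.
4. the jaw is pushed up and its pad clamps the blank's wide half (value of joint clamp_jaw below 0.0255 m and contact force between clamp_pad and blank above 1.2 N), for 0.1 s.
At the end, for the whole second after the job is handed in: The blank lies flat and at rest, along the fence (within 3 mm and 0.04 rad) with its narrow end at the end stop (within 4 mm); the jaw is up, its pad presses on the wide half with more than 1.2 N, and the thumb plate is back at rest with the pawl in the teeth (all of step 4 and y of blank in the frame of fixture above 0.02 m and x of blank in the frame of fixture above 0.072 m and angle between the y axis of blank and the y axis of fixture, either way round below 0.04 rad and z of blank in the frame of fixture below 0.015 m and value of joint release below 0.05 rad and linear speed of blank below 0.01 m/s); the robot touches nothing.
It fails at once if the blank is lifted or tipped (z of blank in the frame of fixture above 0.02 m or angle between blank's own z axis and vertical above 0.2 rad).
It fails at once if a bystander is moved by more than 2 cm (distance of any of test_pick, steel_collar, brass_fitting, tape_black, side_cutter, terminal_strip, screwdriver from where it was at the start of the episode above 0.02 m).
It also fails if it takes over 56 s, if anything falls off the work surface, if the arm or the gripper's body presses on something with over 40 N, if the wrist force passes 120 N, or if a joint passes its speed limit or range.

## Working session

There is one attempt and no reset: what is moved stays moved. The work goes in short steps, Python scripts to look and compute and a tool call to move; the robot and the scene stay as the last step left them, time stands still between calls to the robot, and variables do not carry over. Pictures are saved under pics/ and viewed, at most 10 in all, crops included, and the job is handed in when it is done.

```bash
ls; mkdir -p pics
```

Run:
```python
from bench import ctrl, vision, ticket
import cv2
s=ctrl.get_state();print(s)
for n in ["scene","side","wrist"]:
    print(n,vision.camera_model(n))
    cv2.imwrite(f"pics/{n}0.png",vision.get_image(n)[:,:,::-1])
```

```text
bench.py
pics
{'time': 0.0, 'joint_positions': array([ 0.01410102,  0.32184467, -0.07007966,  1.45165685,  0.02263676,
        1.37082331, -0.0569503 ]), 'qd': array([-4.52382809e-04, -1.15478740e-03, -4.75241593e-04, -5.17244264e-04,
       -1.29908840e-03, -5.62259226e-05, -1.94732216e-03]), 'joint_torque': array([-2.58547143e-04, -4.91284704e+01, -4.03903294e-01, -3.12526345e+01,
       -6.40594075e-02,  4.37659642e-02,  1.61017233e-04]), 'position': array([ 6.49444241e-01, -6.75348855e-05,  2.21456543e-01]), 'tool_rot': array([-2.22055944, -2.2205181 ,  0.002306  ]), 'ft_force': array([-0.79613272,  0.1588301 , -1.00693932]), 'torque': array([-0.02569739,  0.03267961,  0.04366874]), 'grip_force': 0.0, 'grip_width': 0.9983020437369395}
scene {'vertical_fov': 53.49156702754848, 'cx': 322.73412874342864, 'cy': 231.4113299909, 'rvec': array([ 0.9061024 , -2.43108388,  1.16295462]), 'tvec': array([0.40186117, 0.3678393 , 0.59962745])}
side {'vertical_fov': 54.46772781819629, 'cx': 313.80826974189813, 'cy': 239.48334980008963, 'rvec': array([ 0.47960949, -2.57091857,  1.38828073]), 'tvec': array([0.5244039 , 0.22344626, 0.62867829])}
wrist {'vertical_fov': 71.32299120711555, 'cx': 313.713485232854, 'cy': 242.60392288786102, 'hand_eye': array([[-8.66935457e-04, -9.64550627e-01, -2.63896451e-01,
         7.23030553e-02],
       [ 9.99999605e-01, -7.84800502e-04, -4.16660770e-04,
         1.02473219e-03],
       [ 1.94784340e-04, -2.63896708e-01,  9.64550926e-01,
        -1.62661311e-01],
       [ 0.00000000e+00,  0.00000000e+00,  0.00000000e+00,
         1.00000000e+00]])}
```

View pics/scene0.png

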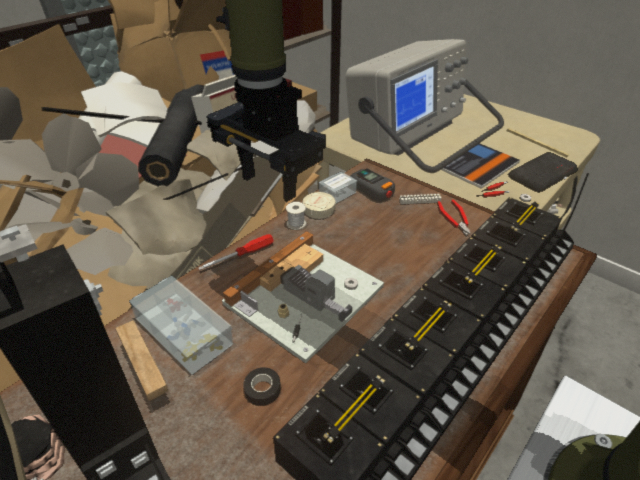

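View pics/wrist0.png

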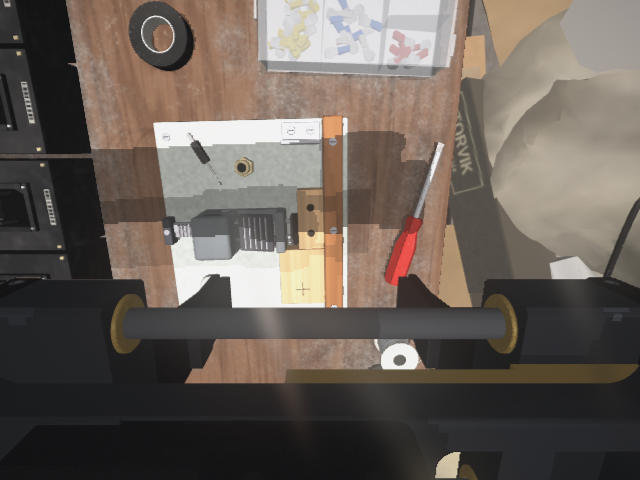

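The scene view shows the board at about (310,295) and the tape at (262,385). In the wrist view the board's top-left corner is (154,122). The clamp runs along row ~230, the blank is against the fence, and the stop is at (300,130). I'll enlarge the wrist view to measure it.

Run:
```python
import cv2
i=cv2.imread("pics/wrist0.png")[110:310,145:355]
cv2.imwrite("pics/w0c.png",cv2.resize(i,None,fx=3,fy=3,interpolation=cv2.INTER_CUBIC)[:600])
i=cv2.imread("pics/scene0.png")[225:365,215:395]
cv2.imwrite("pics/s0c.png",cv2.resize(i,None,fx=4,fy=4,interpolation=cv2.INTER_CUBIC))
```

```text
(no output)
```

View pics/w0c.png

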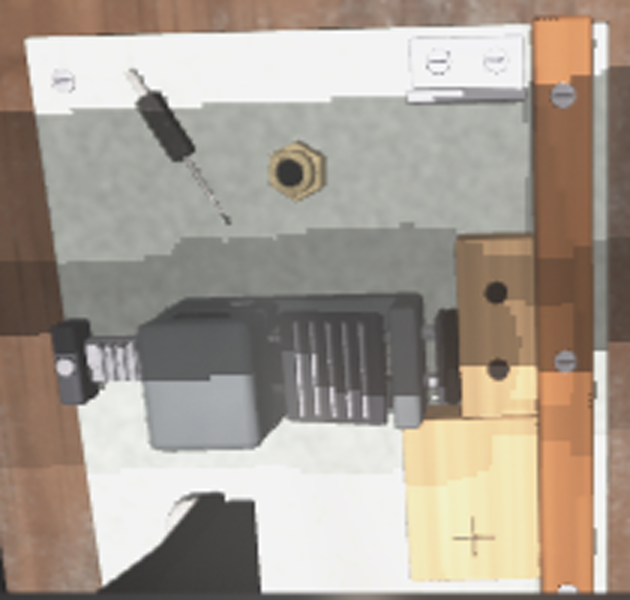

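View pics/s0c.png

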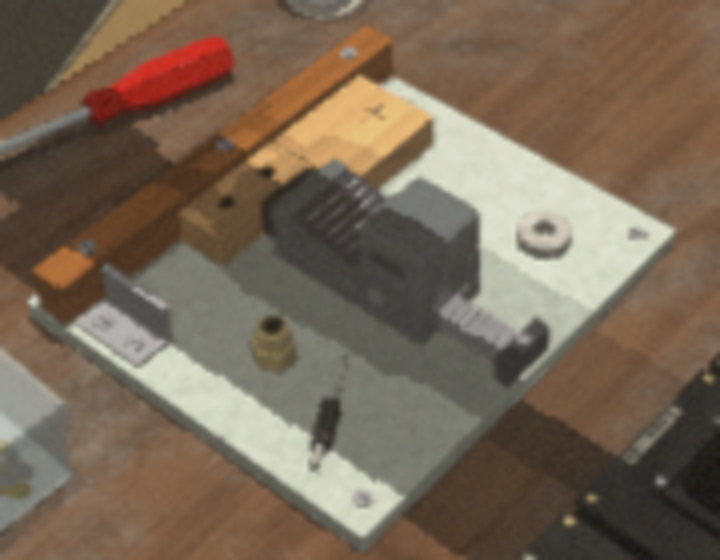

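The wrist crop gives the board corner (25,40), the rear stop (72,362), the stop plate's top edge (407-525,100), the blank's wide end along row ~580 and its narrow end at row ~236. The scene crop gives the board corners (675,232) and (359,537), and the collar at (545,233), beside the hump. I'll fit the board pose to these.

Create h.py:
```python
import numpy as np, cv2
from bench import ctrl, vision, ticket
from scipy.spatial.transform import Rotation as R
from scipy.optimize import least_squares
def cam(n,pose=None):
    m=vision.camera_model(n); f=240/np.tan(np.radians(m["vertical_fov"])/2)
    if n=="wrist":
        T=np.eye(4);T[:3,:3]=R.from_rotvec(pose[1]).as_matrix();T[:3,3]=pose[0]
        M=np.linalg.inv(T@m["hand_eye"])
    else:
        M=np.eye(4);M[:3,:3]=R.from_rotvec(m["rvec"]).as_matrix();M[:3,3]=m["tvec"]
    return M,f,m["cx"],m["cy"]
def proj(c,P):
    M,f,cx,cy=c; p=np.atleast_2d(P)@M[:3,:3].T+M[:3,3]
    return p[:,:2]/p[:,2:]*f+[cx,cy]
def ray(c,px,z):
    M,f,cx,cy=c; d=M[:3,:3].T@np.array([(px[0]-cx)/f,(px[1]-cy)/f,1]); o=-M[:3,:3].T@M[:3,3]
    return o+d*(z-o[2])/d[2]
def b2w(q,P):
    P=np.atleast_2d(P);c,s=np.cos(q[2]),np.sin(q[2])
    return np.c_[q[0]+c*P[:,0]-s*P[:,1],q[1]+s*P[:,0]+c*P[:,1],P[:,2]]
def w2b(q,p):
    c,s=np.cos(q[2]),np.sin(q[2]);d=np.asarray(p)[:2]-q[:2]
    return np.array([c*d[0]+s*d[1],-s*d[0]+c*d[1]])*1000
def pose0():
    return (np.array([6.49444241e-01,-6.75348855e-05,2.21456543e-01]),np.array([-2.22055944,-2.2205181,0.002306]))
```

Run:
```python
from h import *
cw=cam("wrist",pose0());cs=cam("scene")
W=lambda u,v:(145+u/3,110+v/3); S=lambda u,v:(215+u/4,225+v/4)
obs=[(cw,W(25,40),(-.1025,.115,.012)),(cw,W(72,362),(-.0965,0,.028)),(cw,W(407,101),(.033,.089,.036)),(cw,W(525,100),(.073,.089,.036)),
(cs,S(675,232),(-.1025,-.115,.012)),(cs,S(359,537),(-.1025,.115,.012)),(cw,W(540,580),(.075,None,.038))]
def res(q):
    r=[]
    for c,p,P in obs:
        if P[1] is None: r+= [0.7*(w2b(q,ray(c,p,P[2]))[0]-75)]; continue
        r+=list(proj(c,b2w(q,P))[0]-p)
    return np.array(r)
s=least_squares(res,[.57,0,0],loss="soft_l1")
q=s.x;print(q,np.round(res(q),1))
for n,p,z in [("wideL",W(410,580),.032),("wideR",W(537,580),.032),("narL",W(458,238),.032),("narR",W(532,236),.032),("stepT",W(402,420),.032),("hole",W(497,369),.032),
 ("hump bl",W(148,450),.067),("hump br",W(258,450),.067),("hump tl",W(140,325),.067),("fr plate L bot",W(392,427),.046),("frplate R",W(420,425),.046),("plateTop",W(285,422),.038),("plateTop2",W(383,424),.045),("padface",W(460,400),.03),("brass",W(297,172),.033),("pick tip",W(228,222),.014)]:
    w=ray(cw,p,z);print(n,np.round(w,4),np.round(w2b(q,w),1))
for n,p,z in [("collar",S(545,228),.020),("humpcorner",S(480,215),.067),("humpc2",S(415,180),.067)]:
    w=ray(cs,p,z);print(n,np.round(w,4),np.round(w2b(q,w),1))
np.save("q.npy",q)
```

```text
[ 0.58621491 -0.01066967  0.0225042 ] [-0.3 -1.5 -1.6  1.1  0.2  0.4  0.9 -0.3  0.1 -1.   0.2  0.1 -0.3]
wideL [ 0.6131 -0.0965  0.032 ] [ 24.9 -86.4]
wideR [ 0.6617 -0.0964  0.032 ] [ 73.5 -87.5]
narL [0.6332 0.0336 0.032 ] [48.  43.2]
narR [0.659  0.0343 0.032 ] [73.8 43.3]
stepT [ 0.6118 -0.0325  0.032 ] [ 25.1 -22.4]
hole [ 0.6467 -0.0133  0.032 ] [60.4 -4. ]
hump bl [ 0.5309 -0.0325  0.067 ] [-55.8 -20.6]
hump br [ 0.5675 -0.0325  0.067 ] [-19.2 -21.4]
hump tl [0.5323 0.0098 0.067 ] [-53.4  21.6]
fr plate L bot [ 0.6098 -0.0309  0.046 ] [ 23.1 -20.8]
frplate R [ 0.6196 -0.0302  0.046 ] [ 33.  -20.3]
plateTop [ 0.5703 -0.0315  0.038 ] [-16.4 -20.5]
plateTop2 [ 0.6065 -0.0301  0.045 ] [ 19.8 -19.9]
padface [ 0.633  -0.0255  0.03  ] [ 46.5 -15.9]
brass [0.5785 0.0562 0.033 ] [-6.2 67. ]
pick tip [0.5484 0.0375 0.014 ] [-36.7  49. ]
collar [ 0.5289 -0.0805  0.02  ] [-58.9 -68.5]
humpcorner [ 0.528  -0.0297  0.067 ] [-58.6 -17.7]
humpc2 [ 0.5644 -0.0277  0.067 ] [-22.1 -16.5]
```

The fit is consistent: the board is at (0.586, -0.011) with yaw 0.0225. The blank is at board y ≈ -22 and the thumb plate at board (2, 0). I'll close the fingers and hover above the plate.

Careful with the scale: turns go in shares of 120 degrees. That gives: -0.0225 rad is -0.0107.

inch_along(
  plan="0,-0.03,0.03,-0.0107,0 | -0.01,-0.061,0.06,-0.0107,0 | -0.0106,-0.0612,0.08,-0.0107,0 | -0.0106,-0.0612,0.1,-0.0107,0 | -0.0106,-0.0612,0.13,-0.0107,0 | -0.0106,-0.0612,0.15,-0.0107,0 | -0.0106,-0.0612,0.158,-0.0107,0 | -0.0106,-0.0612,0.158,-0.0107,0 | -0.0106,-0.0612,0.158,-0.0107,0",
  clamp_n=20,
)

```text
time: 1.05
position: [0.5835, -0.0107, 0.067]
tool_rot: [-2.191, -2.24, 0.014]
ft_force: [-19.5, -0.4, 28.1]
grip_width: 0.268
grip_force: 14.0
```

Run:
```python
from h import *
s=ctrl.get_state();q=np.load("q.npy");print(w2b(q,s["position"]),s["position"],s["tool_rot"],s["ft_force"],s["grip_width"])
a=vision.get_image("side");cv2.imwrite("pics/side1.png",a[:,:,::-1])
```

```text
[-2.70779363  0.06508705] [ 0.58350633 -0.01066553  0.06695556] [-2.19061326 -2.23999253  0.01375014] [-19.47342449  -0.35120431  28.09950025] 0.26842052470300287
```

View pics/side1.png

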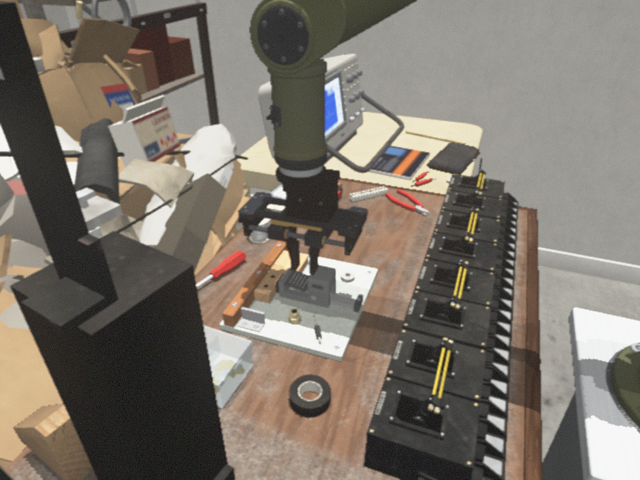

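The side view shows the gripper low over the clamp. The fingers were still 23 mm apart and the rear one is sitting on the hump top (28 N). I'll raise it, let the fingers shut, and check that nothing moved.

inch_along(
  plan="0,0,-0.03,0,0 | 0,0,-0.06,0,0 | 0,0,-0.06,0,0 | 0,0,-0.06,0,0 | 0,0,-0.06,0,0 | 0,0,-0.06,0,0 | 0,0,-0.06,0,0",
)

```text
time: 1.8
position: [0.5881, -0.0107, 0.1234]
tool_rot: [-2.195, -2.245, 0.002]
ft_force: [0.3, 1.1, -0.7]
grip_width: 0.01
grip_force: 0.0
```

Run:
```python
from h import *
s=ctrl.get_state();q=np.load("q.npy");print(w2b(q,s["position"]),s["position"],s["tool_rot"],s["ft_force"],s["grip_width"])
a=vision.get_image("wrist")[:,:,::-1];cv2.imwrite("pics/w2.png",a)
```

```text
[ 1.92655773 -0.02615476] [ 0.58814157 -0.01065247  0.12343516] [-2.19535990e+00 -2.24534879e+00  2.14343318e-03] [ 0.31422028  1.14265661 -0.71784506] 0.009533671401307358
```

View pics/w2.png

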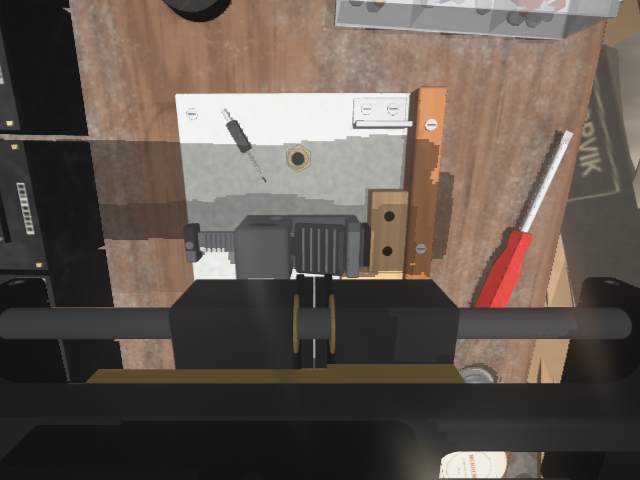

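The fingers are now shut and the scene is unchanged: hump at columns 240-290, plate at 292-347, front plate at 350. I'll descend into the pocket gently.

inch_along(
  plan="0,0.001,0.03,0,0 | 0,0.001,0.055,0,0 | 0,0.001,0.07,0,0 | 0,0.001,0.07,0,0",
)

```text
time: 2.25
position: [0.5877, -0.0106, 0.0519]
tool_rot: [-2.194, -2.244, 0.006]
ft_force: [0.2, -0.3, -0.2]
grip_width: 0.005
grip_force: 0.0
```

inch_along(
  plan="0,0,0.005,0,0 | 0,0,0.01,0,0 | 0,0,0.01,0,0",
)

```text
time: 2.55
position: [0.5903, -0.0106, 0.045]
tool_rot: [2.196, 2.246, 0.001]
ft_force: [1.0, 0.4, -0.2]
grip_width: 0.006
grip_force: 0.0
```

inch_along(
  plan="0,0,0.003,0,0 | 0,0,0.005,0,0 | 0,0,0.005,0,0 | 0,0,0.005,0,0",
)

```text
time: 2.95
position: [0.5896, -0.0106, 0.0397]
tool_rot: [-2.196, -2.246, 0.0]
ft_force: [-0.7, 0.8, 2.5]
grip_width: 0.004
grip_force: 1.1
```

inch_along(
  plan="0,0,0.002,0,0 | 0,0,0.003,0,0 | 0,0,0.003,0,0",
)

```text
time: 3.25
position: [0.5901, -0.0106, 0.0367]
tool_rot: [2.196, 2.246, 0.001]
ft_force: [-0.7, -0.7, 2.5]
grip_width: 0.005
grip_force: 1.6
```

inch_along(
  plan="0,0,0.002,0,0 | 0,0,0.003,0,0 | 0,0,0.003,0,0",
)

```text
time: 3.55
position: [0.5904, -0.0106, 0.0346]
tool_rot: [2.196, 2.246, 0.001]
ft_force: [-1.6, -0.3, 7.6]
grip_width: 0.003
grip_force: 4.0
```

inch_along(
  plan="0,0,0.001,0,0 | 0,0,0.002,0,0 | 0,0,0.002,0,0",
)

```text
time: 3.85
position: [0.5911, -0.0106, 0.0343]
tool_rot: [2.195, 2.245, 0.003]
ft_force: [-2.7, 0.8, 16.5]
grip_width: 0.002
grip_force: 8.1
```

The plate is fully down on its stop at 16 N. I'll slide the jaw back.

inch_along(
  plan="0,-0.004,0,0,0 | 0,-0.008,0,0,0 | 0,-0.012,0,0,0 | 0,-0.016,0,0,0 | 0,-0.02,0,0,0 | 0,-0.024,0,0,0 | 0,-0.028,0,0,0 | 0,-0.028,0,0,0",
)

```text
time: 4.65
position: [0.5645, -0.0112, 0.0344]
tool_rot: [2.193, 2.243, 0.007]
ft_force: [-0.4, 0.4, 13.1]
grip_width: 0.004
grip_force: 6.8
```

```bash
python3 -c "
from h import *
s=ctrl.get_state();print(w2b(np.load('q.npy'),s['position']))"
```

```text
[-21.71960714  -0.08080602]
```

inch_along(
  plan="0,-0.004,0,0,0 | 0,-0.008,0,0,0 | 0,-0.012,0,0,0 | 0,-0.016,0,0,0 | 0,-0.018,0,0,0 | 0,-0.02,0,0,0 | 0,-0.02,0,0,0 | 0,-0.02,0,0,0",
)

```text
time: 5.45
position: [0.5475, -0.0117, 0.035]
tool_rot: [2.19, 2.24, 0.013]
ft_force: [6.1, -1.0, 10.4]
grip_width: 0.005
grip_force: 5.0
```

Run:
```python
from h import *
s=ctrl.get_state();print(w2b(np.load('q.npy'),s['position']),s['ft_force'])
a=vision.get_image("wrist")[:,:,::-1];cv2.imwrite("pics/w3.png",a)
```

```text
[-38.69675173  -0.13013118] [ 6.06613129 -0.97750781 10.3558087 ]
```

View pics/w3.png

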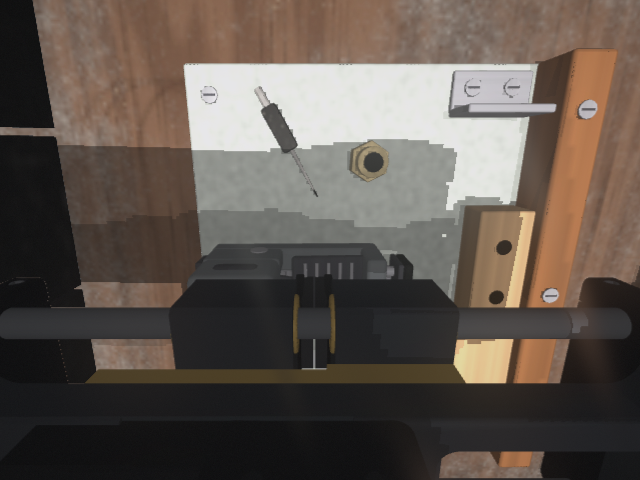

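The jaw is well back: pad face at about (412,265), narrow half of the blank at (465-535, 210). I'll push a little further to confirm it is on the rear stop, and measure.

Run:
```python
from h import *
s=ctrl.get_state();c=cam("wrist",(s["position"],s["tool_rot"]));q=np.load("q.npy")
for p,z in [((412,268),.033),((412,268),.025),((380,246),.046),((466,206),.032),((498,206),.032),((535,210),.032)]: print(p,w2b(q,ray(c,p,z)))
```

```text
(412, 268) [13.67223099 13.09522534]
(412, 268) [16.26247275 10.22423472]
(380, 246) [-6.55758522 28.84668313]
(466, 206) [38.62332541 45.50763324]
(498, 206) [54.76509233 45.46277757]
(535, 210) [73.83061557 43.38056043]
```

inch_along(
  plan="0,-0.001,0,0,0 | 0,-0.003,0,0,0 | 0,-0.003,0,0,0",
)

```text
time: 5.8
position: [0.545, -0.0117, 0.0352]
tool_rot: [2.19, 2.24, 0.014]
ft_force: [7.0, 0.1, 10.2]
grip_width: 0.004
grip_force: 4.9
```

inch_along(
  plan="0,-0.002,0,0,0 | 0,-0.003,0,0,0 | 0,-0.003,0,0,0",
)

```text
time: 6.1
position: [0.5429, -0.0118, 0.0355]
tool_rot: [2.189, 2.239, 0.016]
ft_force: [7.2, 0.7, 9.8]
grip_width: 0.009
grip_force: 5.7
```

inch_along(
  plan="0,-0.001,0,0,0 | 0,-0.002,0,0,0 | 0,-0.002,0,0,0",
)

```text
time: 6.4
position: [0.5427, -0.0118, 0.0358]
tool_rot: [2.187, 2.237, 0.021]
ft_force: [11.3, -0.0, 7.5]
grip_width: 0.006
grip_force: 7.5
```

The jaw is on the rear stop: the force rises with no further travel. I'll ease off, lift, and check that the area around the wide end is clear.

inch_along(
  plan="0,0.003,0,0,0 | 0,0.003,-0.03,0,0 | 0,0.003,-0.08,0,0 | 0,0.003,-0.09,0,0 | -0.04,0.03,-0.09,0,0 | -0.08,0.06,-0.09,0,0 | -0.113,0.096,-0.09,0,0 | -0.118,0.096,-0.09,0,0 | -0.118,0.096,-0.09,0,0",
)

```text
time: 7.3
position: [0.6315, -0.1293, 0.1195]
tool_rot: [-2.198, -2.241, 0.004]
ft_force: [1.6, -0.0, -0.3]
grip_width: 0.007
grip_force: 0.0
```

Run:
```python
from h import *
s=ctrl.get_state();q=np.load("q.npy");print(w2b(q,s["position"]))
cw=cam("wrist",pose0())
print(ray(cw,(400,358),.06),ray(cw,(400,358),0))
print(ray(cam("scene"),(296,205),.04))
a=vision.get_image("side")[150:400,190:420,::-1];a2=vision.get_image("scene")[170:380,190:400,::-1]
cv2.imwrite("pics/c4.png",np.hstack([cv2.resize(a,(400,440)),cv2.resize(a2,(400,440))]))
```

```text
[  42.60335164 -119.63878031]
[ 0.74557202 -0.14916401  0.06      ] [ 0.76311861 -0.19015074  0.        ]
[ 0.7592636  -0.17345259  0.04      ]
```

View pics/c4.png

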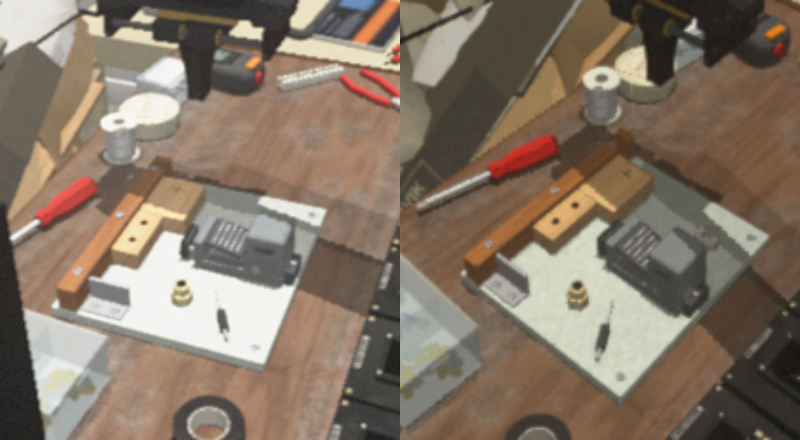

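Both views show the jaw back against the rear stop, the plate up again, the blank still short of the stop, and the wide end clear. I'll go down behind the wide end.

inch_along(
  plan="0,0.005,0.04,0,0 | 0,0.005,0.08,0,0 | 0,0.005,0.097,0,0 | 0,0.005,0.097,0,0 | 0,0.005,0.097,0,0",
)

```text
time: 7.9
position: [0.6381, -0.1269, 0.026]
tool_rot: [2.194, 2.247, 0.002]
ft_force: [0.0, -0.0, 1.5]
grip_width: 0.002
grip_force: 0.0
```

```bash
python3 -c "
from h import *
s=ctrl.get_state();print(w2b(np.load('q.npy'),s['position']))"
```

```text
[  49.24212774 -117.34701222]
```

inch_along(
  plan="0.005,0.001,0.006,0,0 | 0.013,0.001,0.006,0,0 | 0.018,0.001,0.006,0,0 | 0.022,0.001,0.006,0,0 | 0.027,0.001,0.006,0,0 | 0.031,0.001,0.006,0,0 | 0.036,0.001,0.006,0,0 | 0.041,0.001,0.006,0,0 | 0.046,0.001,0.006,0,0 | 0.05,0.001,0.006,0,0 | 0.054,0.001,0.006,0,0 | 0.058,0.001,0.006,0,0 | 0.058,0.001,0.006,0,0",
)

```text
time: 9.2
position: [0.6371, -0.0684, 0.0185]
tool_rot: [-2.195, -2.247, -0.001]
ft_force: [0.1, -0.1, 0.1]
grip_width: 0.008
grip_force: 0.0
```

```bash
python3 -c "
from h import *
s=ctrl.get_state();print(w2b(np.load('q.npy'),s['position']))"
```

```text
[ 49.61843984 -58.81399035]
```

inch_along(
  plan="0.003,0,0,0,0 | 0.006,0,0,0,0 | 0.008,0,0,0,0 | 0.008,0,0,0,0",
)

```text
time: 9.6
position: [0.6369, -0.0616, 0.0185]
tool_rot: [2.196, 2.246, -0.0]
ft_force: [0.5, -1.5, -0.3]
grip_width: 0.007
grip_force: 0.4
```

inch_along(
  plan="0.002,0,0,0,0 | 0.003,0,0,0,0 | 0.003,0,0,0,0",
)

```text
time: 9.9
position: [0.6368, -0.0615, 0.0186]
tool_rot: [2.197, 2.243, -0.003]
ft_force: [0.2, -4.9, -0.3]
grip_width: 0.004
grip_force: 2.7
```

```bash
python3 -c "
from h import *
s=ctrl.get_state();print(w2b(np.load('q.npy'),s['position']))"
```

```text
[ 49.46365039 -52.00343829]
```

inch_along(
  plan="0.002,0,0,0,0 | 0.003,0,0,0,0 | 0.003,0,0,0,0",
)

```text
time: 10.2
position: [0.6367, -0.0615, 0.0187]
tool_rot: [2.197, 2.239, -0.007]
ft_force: [-0.9, -9.5, 0.0]
grip_width: 0.005
grip_force: 4.7
```

Run:
```python
from h import *
s=ctrl.get_state();print(w2b(np.load('q.npy'),s['position']))
a=vision.get_image("side")[190:390,190:390,::-1];a2=vision.get_image("wrist")[:,:,::-1]
cv2.imwrite("pics/c5.png",np.hstack([cv2.resize(a,(400,440)),cv2.resize(a2[:320,220:],(400,440))]))
```

```text
[ 49.34716294 -51.93961631]
```

View pics/c5.png

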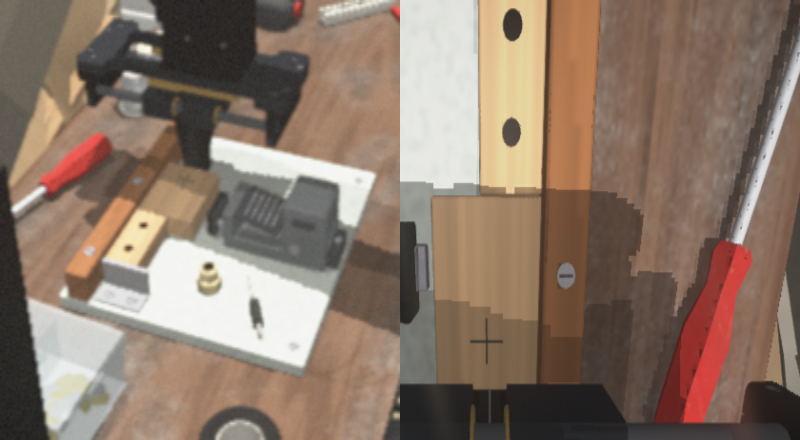

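The blank's narrow end is at the stop plate and its side is flush with the fence. The pad stands clear on the left. I'll back off, rise, turn 90° and go behind the hump.

To row units: 1.5708 rad is 0.75.

inch_along(
  plan="-0.015,0,0,0,0 | -0.025,0,-0.04,0,0 | -0.025,0,-0.085,0.0477,0 | -0.02,0,-0.12,0.0955,0 | 0,-0.03,-0.12,0.1671,0 | 0.02,-0.07,-0.12,0.2387,0 | 0.04,-0.1,-0.12,0.3104,0 | 0.052,-0.14,-0.12,0.382,0 | 0.052,-0.161,-0.12,0.4536,0 | 0.052,-0.161,-0.12,0.5252,0 | 0.052,-0.161,-0.12,0.5968,0 | 0.052,-0.161,-0.12,0.6685,0 | 0.052,-0.161,-0.12,0.75,0 | 0.052,-0.161,-0.12,0.75,0 | 0.052,-0.161,-0.12,0.75,0",
)

```text
time: 11.8
position: [0.4747, -0.0069, 0.1387]
tool_rot: [-3.141, -0.04, -0.0]
ft_force: [-0.1, 0.2, 0.2]
grip_width: 0.001
grip_force: 0.0
```

```bash
python3 -c "
from h import *
s=ctrl.get_state();print(w2b(np.load('q.npy'),s['position']),R.from_rotvec(s['tool_rot']).as_matrix().round(3))"
```

```text
[-111.38395317    6.28465902] [[ 1.     0.025  0.   ]
 [ 0.025 -1.     0.001]
 [ 0.    -0.001 -1.   ]]
```

inch_along(
  plan="0,0.006,0.04,0,0 | 0,0.006,0.075,0,0 | 0,0.006,0.091,0,0 | 0,0.006,0.091,0,0 | 0,0.006,0.091,0,0",
)

```text
time: 12.3
position: [0.4752, -0.0131, 0.048]
tool_rot: [-3.141, -0.038, -0.0]
ft_force: [0.5, -1.0, 0.9]
grip_width: 0.01
grip_force: 0.0
```

inch_along(
  plan="0.005,0,0,0,0 | 0.01,0,0,0,0 | 0.01,0,0,0,0",
)

```text
time: 12.6
position: [0.4853, -0.0129, 0.0484]
tool_rot: [-3.141, -0.036, -0.0]
ft_force: [-3.1, -0.3, 2.3]
grip_width: 0.004
grip_force: 1.4
```

```bash
python3 -c "
from h import *
s=ctrl.get_state();print(w2b(np.load('q.npy'),s['position']))"
```

```text
[-1.00891277e+02  1.11636386e-02]
```

In contact with the hump. I'll push the jaw up.

inch_along(
  plan="0.003,0,0,0,0 | 0.006,0,0,0,0 | 0.009,0,0,0,0 | 0.01,0,0,0,0 | 0.01,0,0,0,0",
)

```text
time: 13.1
position: [0.4939, -0.0127, 0.0477]
tool_rot: [-3.141, -0.036, 0.004]
ft_force: [-5.0, 0.0, 3.0]
grip_width: 0.006
grip_force: 2.7
```

inch_along(
  plan="0.002,0,0,0,0 | 0.004,0,0,0,0 | 0.004,0,0,0,0",
)

```text
time: 13.4
position: [0.4962, -0.0127, 0.0474]
tool_rot: [-3.141, -0.036, 0.01]
ft_force: [-9.9, -1.1, 8.2]
grip_width: 0.003
grip_force: 4.8
```

inch_along(
  plan="0.002,0,0,0,0 | 0.003,0,0,0,0 | 0.003,0,0,0,0",
)

```text
time: 13.7
position: [0.4983, -0.0126, 0.0473]
tool_rot: [-3.141, -0.036, 0.012]
ft_force: [-11.6, 1.0, 8.9]
grip_width: 0.004
grip_force: 5.9
```

```bash
python3 -c "
from h import *
s=ctrl.get_state();print(w2b(np.load('q.npy'),s['position']))"
```

```text
[-8.79644777e+01  3.25415203e-02]
```

inch_along(
  plan="0.002,0,0,0,0 | 0.003,0,0,0,0 | 0.003,0,0,0,0",
)

```text
time: 14.0
position: [0.5, -0.0126, 0.0472]
tool_rot: [-3.141, -0.036, 0.017]
ft_force: [-15.6, 0.0, 11.4]
grip_width: 0.005
grip_force: 7.5
```

inch_along(
  plan="0.001,0,0,0,0 | 0.002,0,0,0,0 | 0.002,0,0,0,0",
)

```text
time: 14.3
position: [0.5009, -0.0126, 0.047]
tool_rot: [-3.141, -0.035, 0.02]
ft_force: [-17.3, -0.2, 12.4]
grip_width: 0.007
grip_force: 8.6
```

```bash
python3 -c "
from h import *
s=ctrl.get_state();print(w2b(np.load('q.npy'),s['position']))"
```

```text
[-8.53071028e+01  1.01106284e-02]
```

inch_along(
  plan="0.001,0,0,0,0 | 0.002,0,0,0,0 | 0.002,0,0,0,0 | 0.002,0,0,0,0",
)

```text
time: 14.7
position: [0.501, -0.0126, 0.0467]
tool_rot: [-3.141, -0.035, 0.027]
ft_force: [-22.1, -0.9, 16.8]
grip_width: 0.003
grip_force: 10.9
```

```bash
python3 -c "
from h import *
s=ctrl.get_state();print(w2b(np.load('q.npy'),s['position']))"
```

```text
[-8.52847345e+01  1.10097878e-02]
```

inch_along(
  plan="-0.005,0,0,0,0 | -0.012,0,0,0,0 | -0.02,0,0,0,0 | -0.022,0,-0.02,0,0 | -0.022,0,-0.07,0,0 | -0.022,0,-0.11,0,0 | -0.022,0,-0.11,0,0",
)

```text
time: 15.4
position: [0.4921, -0.0128, 0.1645]
tool_rot: [-3.141, -0.035, -0.023]
ft_force: [1.3, 0.2, 0.2]
grip_width: 0.005
grip_force: 0.0
```

Run:
```python
from h import *
a=vision.get_image("side")[190:390,190:390,::-1];a2=vision.get_image("scene")[215:375,210:400,::-1]
cv2.imwrite("pics/c6.png",np.hstack([cv2.resize(a,(400,400)),cv2.resize(a2,(400,400))]))
```

```text
(no output)
```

View pics/c6.png

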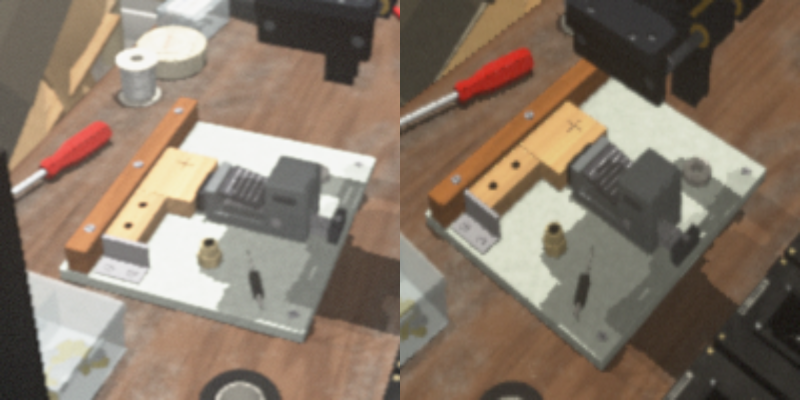

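The pad presses on the wide half, the blank is against the stop and the fence, the plate is up, the bystanders haven't moved and the robot is clear. I'm handing in.

inch_along(
  plan="0,0,0,0,0 | 0,0,0,0,0",
)

```text
time: 15.7
position: [0.486, -0.0129, 0.1561]
tool_rot: [3.141, 0.035, -0.003]
ft_force: [0.0, 0.2, -0.5]
grip_width: 0.006
grip_force: 0.0
```

```bash
python3 -c "
from bench import ctrl, vision, ticket
print(ticket.close_job())"
```

```text
the job is handed in; nothing more can be done
None
```

I handed the job in at 15.7 s: the final pictures show the blank at the end stop and along the fence with the jaw's pad against its wide half, but I got no verdict back. Early on, a finger touched the top of the hump at about 28 N; I lifted straight off, and the pictures showed nothing moved.

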